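Release and slide out the air cleaner's filter cassette with a needle tool

TASK

Lift the needle tool out of its wooden block, press and hold down the release button at the bottom of the square recess in the air cleaner's filter cassette with its point, and while holding the button push the cassette out along its rails until it stops. Feel your way and press gently, touch the air cleaner with nothing but the tool, then stand the tool back in its empty hole in the block, fully down, and let go, leaving everything else where it is.

Things in the scene. Friction and masses are not known exactly. Their poses are not given: they have to be found in the camera images.
- pintool_handle (a point): Centre of the needle tool's handle. Round tool, 100 mm tall, 0.06 kg: pale wooden handle 18 mm in diameter, 60 mm long; under it a brass collar 22 mm in diameter, 4 mm thick; under that a steel pin 6 mm in diameter, 36 mm long, round-ended. z points from pin to handle. This point is 70 mm above the pin's end, 30 mm below the top. It starts upright in a hole of the block, collar on the block's top.
- pintool_tip (a point): The lower end of the needle tool's pin (70 mm below the handle's centre along the tool).
- recess_low (a point): Where the mouth of the recess is at the lowest: the true mouth is 0 to 25 mm straight above it, as the head stands (not measured: see or feel it). z up, y the way out; stays with the air cleaner. The recess: 16 x 16 mm, straight walls. A steel button nearly fills it, its top 8 mm below the mouth; 3.5 N at first touch, 7 N fully down; hard stop after 4.5 mm; the cassette is free from 3 mm down.
- cassette (a joint): How far the cassette has come out, m: 0 home and latched, 0.065 at its stop. White frame, 152 mm across the rails, 150 mm along; slides with 3 to 5 N when free. If the button comes up before 0.051, the latch catches in a notch (every 14 mm) and blocks the way out until it is pressed again; past that it stays out by itself. Press first, then push: a latch under load binds.
- airbox: Grey bench air cleaner fixed to the table, 200 x 200 x 80 mm (x +-100, y -115 to 85 mm); z up, y the way out. On it a head with rails (x = +-85 mm, 12 mm wide), end bar and cassette. The head stands 0 to 25 mm up, differing each time: the cassette's flat top is 106 to 131 mm above the table, rails 6 mm, end bar 2 mm higher. More than 28 N between tool and air cleaner is damage.
- toolblock: The wooden tool block, 70 mm (x) by 160 mm (y) by 50 mm high, fixed to the table; origin at the centre of its underside.
- hole_a (a point): Mouth of one through hole, 12 mm in diameter, in the top of the tool block (50 mm above the table), at y = +45 mm of the block. One hole holds the needle tool, the other the stamp (either way round).
- hole_b (a point): Mouth of the other such hole, at y = -45 mm of the block.
- stamp: Bystander: dark wooden clay stamp with a terracotta top, 34 mm in diameter, standing in the other hole and reaching 32 mm above the block; origin at the lower end of its peg, 30 mm below the block's top.
- bowl: Bystander: cream bowl, 110 mm across, 50 mm high; origin at the centre of its underside.
- mug: Bystander: brown mug, 76 mm across, 85 mm high, handle to one side; origin at the centre of its underside.
- jar: Bystander: glass jar with black lid, 72 mm across, 100 mm high; origin at the centre of its underside.
- rib: Bystander: flat round wooden throwing rib, 76 mm across, 6 mm thick; origin at the centre of its underside.
- scraper: Bystander: spatula with dark handle lying on the table; origin under its middle.
Things that resemble listed ones, but are neither listed nor needed, are in the scene too. Of the things that look like the part that bears pintool_handle, the smaller one is meant.

How it is judged (in metres and radians):
On the way, in this order (a step that is already met when the one before it is completed fails the run):
1. the needle tool has been lifted out of the block (height (world z) of pintool_tip above 0.055 m and value of joint cassette below 0.005 m), for 0.1 s.
2. pushed with the tool, the cassette has begun to come out (more than 8 mm) (value of joint cassette above 0.008 m and horizontal distance between pintool_tip and recess_low below 0.08 m and contact force between pintool and airbox above 2 N), for 0.05 s.
3. pushed with the tool, the cassette has come out to its stop (more than 57 mm) (value of joint cassette above 0.057 m and contact force between pintool and airbox above 2 N), for 0.05 s.
At the end, for the whole second after the job is handed in: The cassette is out by more than 57 mm of its 65 mm and at rest; the needle tool stands upright (within 0.12 rad) in a hole of the block, its pin's end within 8 mm of the hole's axis, seated to within 5 mm of fully down, and released; the bystanders are where they were (value of joint cassette above 0.057 m and (horizontal distance between pintool_tip and hole_a below 0.008 m or horizontal distance between pintool_tip and hole_b below 0.008 m) and height (world z) of pintool_tip between 0.008 and 0.019 m and angle between pintool_handle's own z axis and vertical below 0.12 rad and velocity of joint cassette below 0.01 m/s); the robot touches nothing.
It fails at once if more than 28 N between the needle tool and the air cleaner (contact force between pintool and airbox above 28 N).
It fails at once if the fingers or the arm press on the air cleaner or its cassette (over 2 N) (contact force between any of the fingers, the arm and airbox above 2 N).
It fails at once if a bystander (bowl, mug, jar, rib, scraper or stamp) moved by more than 20 mm (distance of any of bowl, mug, jar, rib, scraper, stamp from where it was at the start of the episode above 0.02 m).
It also fails if it takes over 72 s, if anything falls off the work surface, if the arm or the gripper's body presses on something with over 40 N, if the wrist force passes 120 N, or if a joint passes its speed limit or range.

ROBOT

A 6-joint arm with a two-finger parallel gripper is mounted at the origin on the work surface. World frame = base frame: x ahead of the robot, y to its left, z up, the work surface at z = 0. Lengths are in mm, angles in rad, forces in N, time in s.
With the tool pointing down it reaches from about 350 to 775 mm from the base axis. Payload 7.3 kg.
Tool frame: the origin (TCP) lies midway between the tips of the shut fingers; the grasp point (between the pads) lies 19 mm behind it; z points along the fingers, y is the line along which they close (so a half turn about z gives the same grasp; the last joint's range is limited). The gripper opens to 92 mm and grips with 3 to 60 N. Pads are 19 mm wide; open, the fingers measure 130 mm over their backs; the gripper's body (75 mm by 190 mm) begins 47 mm behind the grasp point.
Start: joints at [1.01, 0.342, 1.524, -0, 1.275, -0.146], TCP at [211.567, 480.504, 226.741] pointing down, gripper open.
Joint ranges: [-2.53, 2.53], [-0.77, 2.02], [0.04, 2.7], [-1, 4.14], [0.28, 2.66], [-3.11, 3.11]. Speed limits (rad/s): [2.57, 2.57, 3.14, 3.14, 3.14, 3.14].

INTERFACE

Orientations are given as [roll, pitch, yaw] about the fixed x, y, z axes, in that order (R = Rz(yaw) Ry(pitch) Rx(roll)).
In Python, from plant import get_obs, capture, camera_model, close_job, search_frame, regions_of, pinpoint gives the robot as it stands. The module is installed in compiled form; this text tells all that it offers.
- The arm moves only by the shell command python3 -m pendant 'ROWS'. ROWS is JSON, one flat list of numbers, 7 for each row, row after row: the shift along the tool's x, y, z in units of 30 mm (1.0 is 30 mm), then the turn, a rotation vector about the tool's x, y, z in units of 4 degrees (1.0 is 4 degrees), then the closure, from -1 (fully open) to 1 (shut), so that 0 is half open. In form: [dx, dy, dz, wx, wy, wz, gripper, dx, dy, dz, wx, wy, wz, gripper, ...]. A call has 1 to 12 rows; each row shifts and turns the commanded pose from where the row before left it, along the tool's axes as they then stand; what a row does not reach is not made up. A row lasts 1/10 s, in which the tool goes at most 50 mm and 8.59 degrees, less where a joint would pass 70% of its speed; a pose out of reach is approached as far as the arm can. A call with a number of a shift or a turn outside -1 to 1 is refused whole. A call with a gripper value outside its range is refused whole. The fingers move at their own pace and stop on an object; the grip force is fixed at half the most. Time passes only in rows, so rows that do not move let the fingers close. It gives the time, the measured TCP pose, the force, the opening and the grip force at its end, in the units of the state.
- get_obs(): the state, without advancing time (a new reading comes with each control period).
- capture(name): name is "scene" or "side" or "wrist"; returns the picture (400x640x3 uint8, red, green, blue); there is no depth.
- camera_model(name): a dict with "fov_y" (degrees; the focal length in pixels is half the picture's height over the tangent of half this angle, whatever the lens; pixels are square), "cx", "cy" (the principal point, pixels), "D" ([k1, k2, p1, p2, k3] as OpenCV has them; the pictures are not rectified), "pose" (4x4, takes a point from camera to world coordinates). Camera axes: x right, y up, looking along -z (the intrinsics and any distortion apply to the point x, -y, -z); pixel columns grow to the right and rows downward; lengths in mm; the calibration is good to about 2 mm. A picture is of the moment at which its call begins: read the wrist's pose just before it. camera_model takes no time and is no camera call; for the wrist camera it gives the pose at the moment of the call.
- close_job(): hands the job in; it is judged then, once.
Trained networks look in the newest picture that a camera, given by its name, has taken for a name from the list of things; names that differ only in an ending like _2 or _b are one class to them, and where a whole thing is asked for, a point or a joint stands for the part that bears it (a point fixed in the world has none). Each returns a list of dicts, best first, with "score" (0 to 1); they miss things now and then, are a little off and sometimes report something else, mostly with a low value. They report only what shows in the picture. A call takes as long as a camera call. They do not tell look-alikes from the thing itself.
- search_frame(camera, thing): "location" ([column, row] in pixels, amid what is visible of it).
- regions_of(camera, thing): "pixels" (400x640 bool, what is visible of it) and "location" ([column, row] in pixels, amid what is visible of it).
- pinpoint(camera, thing): "location" ([column, row] in pixels: a listed point, or the origin of a listed thing).
The state is a dict: "time": time; "joint_positions": joint angles; "dq": joint speeds; "tau": joint torques, N m; "tool_pos": TCP position; "tcp_rot": TCP orientation; "contact_force": force on the tool from outside, world axes, zero at the start; "moment": the same for the moment, N m; "grip_width": finger opening in mm; "finger_force": force on a finger pad.
Only numpy, scipy, OpenCV 4.12 (cv2) and the standard library are available. Lean on these libraries where they do the work, as an engineer would, in place of code of your own. Each camera call takes 0.05 s, during which the arm holds its last target. There are 200 camera calls.

## Working session

There is one attempt and no reset: what is moved stays moved. The work goes in short steps, Python scripts to look and compute and a shell command to move; the robot and the scene stay as the last step left them, time stands still between calls to the robot, and variables do not carry over. Pictures are saved under pics/ and viewed, at most 10 in all, crops included, and the job is handed in when it is done.

```bash
mkdir -p pics; cat > h.py <<'E'
import numpy as np, cv2, json
from plant import *
def ray(cam,px,M=None):
    M=M or camera_model(cam); f=200/np.tan(np.radians(M["fov_y"])/2)
    K=np.array([[f,0,M["cx"]],[0,f,M["cy"]],[0,0,1.]])
    u=cv2.undistortPoints(np.array([[px]],float),K,np.array(M["D"],float))[0,0]
    P=np.array(M["pose"],float); d=P[:3,:3]@np.array([u[0],-u[1],-1.]); return P[:3,3],d/np.linalg.norm(d)
def onz(cam,px,z,M=None):
    o,d=ray(cam,px,M); return o+d*(z-o[2])/d[2]
def tri(rs):
    A=np.zeros((3,3));b=np.zeros(3)
    for o,d in rs:
        Q=np.eye(3)-np.outer(d,d);A+=Q;b+=Q@o
    p=np.linalg.solve(A,b); return p,[float(np.linalg.norm((np.eye(3)-np.outer(d,d))@(p-o))) for o,d in rs]
def proj(cam,p,M=None):
    M=M or camera_model(cam); f=200/np.tan(np.radians(M["fov_y"])/2)
    P=np.linalg.inv(np.array(M["pose"],float)); q=P[:3,:3]@np.array(p,float)+P[:3,3]
    K=np.array([[f,0,M["cx"]],[0,f,M["cy"]],[0,0,1.]])
    return cv2.projectPoints(np.array([[q[0],-q[1],-q[2]]]),np.zeros(3),np.zeros(3),K,np.array(M["D"],float))[0][0,0]
E
python3 - <<'E'
from h import *
np.set_printoptions(precision=1,suppress=True)
o=get_obs();print(o["tool_pos"],o["tcp_rot"],o["grip_width"],o["contact_force"])
for c in ["scene","side","wrist"]:
    cv2.imwrite(f"pics/{c}0.png",capture(c)[...,::-1])
    M=camera_model(c);print(c,M["fov_y"],np.array(M["pose"])[:3])
    for t in ["pintool_handle","pintool_tip","recess_low","hole_a","toolblock","airbox","stamp","jar","mug","bowl"]:
        print(c,t,[(round(r["score"],2),np.round(r["location"],1).tolist()) for r in pinpoint(c,t)[:3]])
E
```

```text
[211.3 480.1 226. ] [-3.1 -0.   2.7] 91.95136438301009 [-0.2 -0.8  0. ]
scene 52.19985193898964 [[   0.8   -0.3    0.4 1034.5]
 [   0.5    0.6   -0.6 -665.5]
 [  -0.     0.7    0.7  841. ]]
scene pintool_handle [(0.85, [177.8, 309.9]), (0.73, [217.8, 284.9])]
scene pintool_tip [(0.62, [220.8, 297.1])]
scene recess_low [(0.58, [339.2, 171.5])]
scene hole_a [(0.78, [218.4, 290.6]), (0.68, [250.1, 274.0])]
scene toolblock [(0.86, [234.5, 294.7]), (0.66, [219.7, 292.0]), (0.37, [221.5, 298.0])]
scene airbox [(0.73, [343.3, 187.8]), (0.5, [215.3, 280.4]), (0.29, [411.2, 150.2])]
scene stamp [(0.61, [251.5, 277.4])]
scene jar [(0.62, [349.7, 140.6]), (0.27, [219.6, 293.1])]
scene mug [(0.67, [266.0, 216.3])]
scene bowl []
side 49.28847670685256 [[ -1.    0.2  -0.2 368.3]
 [ -0.3  -0.7   0.6 786.6]
 [ -0.    0.7   0.7 964.6]]
side pintool_handle [(0.53, [362.5, 126.9]), (0.49, [373.2, 107.4])]
side pintool_tip [(0.74, [370.8, 131.3])]
side recess_low [(0.8, [307.3, 235.6])]
side hole_a [(0.93, [348.3, 157.6]), (0.75, [360.9, 135.3])]
side toolblock [(0.85, [352.8, 154.9])]
side airbox [(0.93, [305.8, 271.0])]
side stamp [(0.54, [347.1, 160.7])]
side jar [(0.62, [323.7, 366.3])]
side mug [(0.83, [368.5, 219.6]), (0.27, [306.8, 132.1])]
side bowl [(0.7, [291.5, 177.5])]
wrist 69.58889486050607 [[  0.4  -0.9  -0.2 150.7]
 [  0.9   0.4   0.1 506.3]
 [ -0.   -0.2   1.  385.2]]
wrist pintool_handle []
wrist pintool_tip []
wrist recess_low []
wrist hole_a []
wrist toolblock []
wrist airbox []
wrist stamp []
wrist jar []
wrist mug []
wrist bowl []
```

View pics/scene0.png

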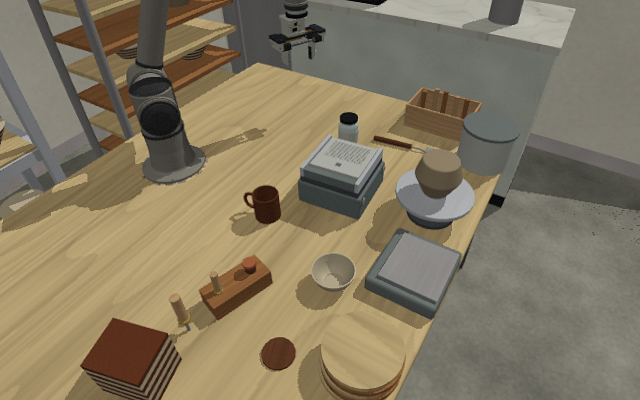

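View pics/side0.png

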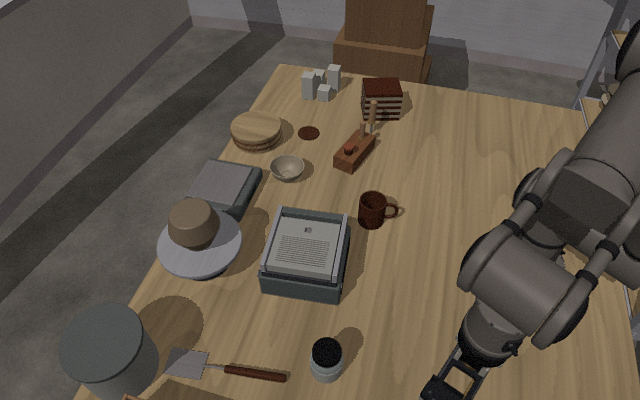

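The scene picture shows the needle tool in the block at about (217,285), with the larger look-alike at (178,310) in front of it. The stamp is at (250,268) and the cassette recess at (338,165). The side picture shows the recess at (308,230), with the cassette's grille on the side near the camera.

```bash
python3 - <<'E'
from h import *
np.set_printoptions(precision=1,suppress=True)
def T(a,b): return tri([ray("scene",a),ray("side",b)])
print("handle",T([217.8,284.9],[362.5,126.9]),T([217.8,284.9],[373.2,107.4]))
print("tip",T([220.8,297.1],[370.8,131.3]))
print("hole tool",onz("scene",[218.4,290.6],50),onz("side",[360.9,135.3],50))
print("hole stamp",onz("scene",[250.1,274],50),onz("side",[348.3,157.6],50))
print("block",onz("scene",[234.5,294.7],0),onz("side",[352.8,154.9],0))
print("recess",T([339.2,171.5],[307.3,235.6]))
print("airbox",onz("scene",[343.3,187.8],0),onz("side",[305.8,271],0))
for z in (100,112,125): print(z,"mouth",onz("scene",[338.5,164.5],z),onz("side",[308,230],z))
s=cv2.imread("pics/side0.png")[195:310,250:365]; c=cv2.imread("pics/scene0.png")[125:225,285:400]
b=cv2.imread("pics/side0.png")[70:185,320:420]; 
f=lambda i:cv2.resize(i,(400,300) if 0 else (390,390*i.shape[0]//i.shape[1]),interpolation=cv2.INTER_CUBIC)
A=f(s);B=f(c);h=max(A.shape[0],B.shape[0]);pad=lambda i:cv2.copyMakeBorder(i,0,h-i.shape[0],0,0,0)
cv2.imwrite("pics/crop1.png",np.hstack([pad(A),pad(B)]))
E
```

```text
handle (array([ 529.6, -334.8,   84.1]), [4.882748534384113, 4.8827485343840635]) (array([ 529.1, -360.2,  129.8]), [32.627385051026955, 32.62738505102689])
tip (array([ 518.2, -346.3,   51.1]), [22.419719464307292, 22.419719464307242])
hole tool [ 524.6 -330.    50. ] [ 528.4 -337.3   50. ]
hole stamp [ 557.6 -253.3   50. ] [ 544.9 -219.1   50. ]
block [ 534.7 -296.8    0. ] [ 543.1 -291.    -0. ]
recess (array([573. , 145.4,  97.5]), [0.963674272362027, 0.9636742723619334])
airbox [565.7 187.5   0. ] [566.3 186.4   0. ]
100 mouth [557.  170.7 100. ] [574.8 129.1 100. ]
112 mouth [564.7 157.2 112. ] [571.9 138.2 112. ]
125 mouth [573.1 142.5 125. ] [568.8 148.1 125. ]
```

View pics/crop1.png

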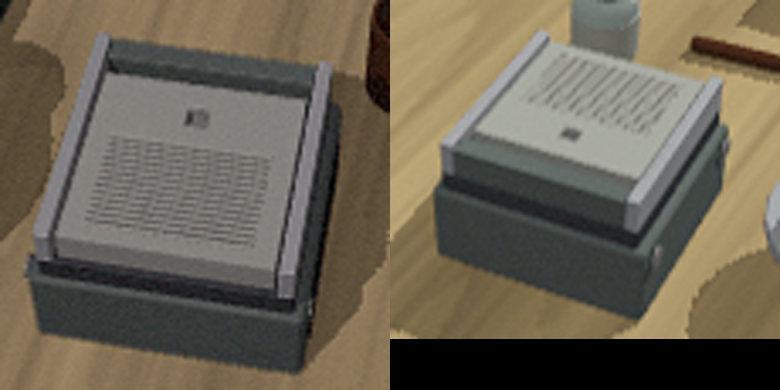

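The crops show the dark end strip on the world -y side, so the cassette is open toward +y (the side camera). The square recess sits near the end-bar side.

```bash
cat >> h.py <<'E'
from scipy.spatial.transform import Rotation as Ro
def go(target,yawd=None):
    o=get_obs(); R=Ro.from_euler("xyz",o["tcp_rot"]).as_matrix()
    s=R.T@(np.array(target,float)-np.array(o["tool_pos"]))/30
    print("TCP",np.round(o["tool_pos"],1),"rot",np.round(o["tcp_rot"],3),"shift units",np.round(s,2))
    if yawd is not None:
        w=Ro.from_matrix(R.T@Ro.from_euler("xyz",[np.pi,0,yawd]).as_matrix()).as_rotvec()
        print("turn units",np.round(np.degrees(w)/4,2))
E
python3 - <<'E'
from h import *
np.set_printoptions(precision=2,suppress=True)
print("lookalike base",tri([ray("scene",[187,328]),ray("side",[372,130])]), "handle", tri([ray("scene",[177.8,309.9]),ray("side",[373.2,107.4])]))
# crop px-> full px: side 390/115, scene 390/115
s=115/390; S=lambda u,v:(250+u*s,195+v*s); C=lambda u,v:(285+(u-390)*s,125+v*s)
# rail top outer/near corners: side left rail far(105,35) near(38,235)... right rail far (325,65) near(290,290)
for n,a,b in [("R-far(left)",(105,33),(640/640*718,80)),("R near",(37,232),(540+0,32))]: pass
for z in (115,125,135):
  p=[onz("side",S(*q),z) for q in [(105,34),(38,232),(325,64),(290,272)]]
  print(z,[q[:2] for q in p],np.degrees(np.arctan2(*(p[1]-p[0])[1::-1])),np.degrees(np.arctan2(*(p[3]-p[2])[1::-1])))
o=get_obs();R=Ro.from_euler("xyz",o["tcp_rot"]).as_matrix();P=np.array(camera_model("wrist")["pose"])
print("cam in tool",R.T@(P[:3,3]-o["tool_pos"]),"view dir tool",R.T@-P[:3,2])
go([500,110,240],2.7)
E
```

```text
lookalike base (array([ 504.51, -428.19,    7.37]), [0.6923732004093237, 0.6923732004092997]) handle (array([ 511.05, -433.9 ,   96.93]), [2.7285254893502042, 2.728525489350057])
115 [array([662.65,  78.76]), array([649.46, 265.31]), array([492. ,  64.4]), array([473.86, 251.23])] 94.04442946916755 95.5458097400186
125 [array([659.19,  87.09]), array([646.15, 271.45]), array([490.55,  72.91]), array([472.62, 257.53])] 94.04442946916757 95.5458097400186
135 [array([655.72,  95.42]), array([642.84, 277.58]), array([489.09,  81.41]), array([471.38, 263.83])] 94.04442946916755 95.54580974001861
cam in tool [  66.07   -0.86 -158.47] view dir tool [-0.24 -0.    0.97]
TCP [211.6 480.5 226.7] rot [ 3.14 -0.    2.73] shift units [-13.78  -7.43  -0.44]
turn units [ 0.   -0.    0.38]
```

```bash
python3 -m pendant '[-1,-0.36,-0.03,0,0,0,-1,-1,-0.36,-0.03,0,0,0,-1,-1,-0.36,-0.03,0,0,0,-1,-1,-0.36,-0.03,0,0,0,-1,-1,-0.36,-0.03,0,0,0,-1,-1,-0.36,-0.03,0,0,0,-1,-1,-0.36,-0.03,0,0,0,-1,-1,-0.36,-0.03,0,0,0,-1,-1,-0.36,-0.03,0,0,0,-1,-1,-0.36,-0.03,0,0,0,-1,-1,-0.36,-0.03,0,0,0,-1,-1,-0.36,-0.03,0,0,0,-1]'
python3 -m pendant '[-1,-0.36,0,0,0,0,-1,-1,-0.36,0,0,0,0,-1,-0.3,-0.36,0,0,0,0,-1,0,0,0,0,0,0,-1,0,0,0,0,0,0,-1]'
python3 - <<'E'
from h import *
np.set_printoptions(precision=1,suppress=True)
M=camera_model("wrist");cv2.imwrite("pics/w1.png",capture("wrist")[...,::-1])
for t in ["recess_low","airbox"]:
  for r in pinpoint("wrist",t)[:2]: print(t,r["score"],r["location"],[onz("wrist",r["location"],z,M) for z in (0,98,115,125)])
  print([ (r["score"],r["location"]) for r in search_frame("wrist",t)[:2]])
go([529,-335,150],2.0)
import pickle;pickle.dump(M,open("w1.pkl","wb"))
E
```

```text
time: 2.85
tool_pos: [489.7, 215.8, 237.6]
tcp_rot: [3.141, 0.0, 2.727]
contact_force: [0.2, -0.4, -0.1]
grip_width: 91.9
finger_force: 0.0
time: 3.35
tool_pos: [538.1, 159.8, 237.5]
tcp_rot: [3.141, -0.001, 2.727]
contact_force: [-0.2, 1.0, -0.1]
grip_width: 91.6
finger_force: 0.0
recess_low 0.69 [313.6, 230.6] [array([605.7, 126.7,   0. ]), array([574. , 141.3,  98. ]), array([568.5, 143.8, 115. ]), array([565.2, 145.3, 125. ])]
[(0.6, [337.2, 190.5])]
airbox 0.71 [338.9, 191.6] [array([567.1, 182.6,   0. ]), array([544.9, 183.4,  98. ]), array([541.1, 183.5, 115. ]), array([538.8, 183.6, 125. ])]
airbox 0.69 [313.6, 226.4] [array([599.9, 129.3,   0. ]), array([569.6, 143.2,  98. ]), array([564.3, 145.6, 115. ]), array([561.2, 147.1, 125. ])]
[(0.87, [332.0, 194.9])]
TCP [538.3 160.3 237.8] rot [3.1 0.  2.7] shift units [ -6.3 -15.2   2.9]
turn units [ 0.  -0.  10.4]
```

View pics/w1.png

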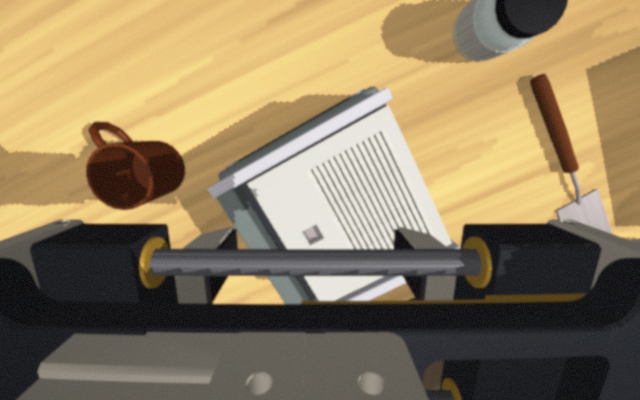

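```bash
python3 -m pendant '[-0.4,-1,0,0,0,0,-1,-0.4,-1,0,0,0,0,-1,-0.4,-1,0,0,0,0,-1,-0.4,-1,0,0,0,0,-1,-0.4,-1,0,0,0,0,-1,-0.4,-1,0,0,0,0,-1,-0.4,-1,0,0,0,0,-1,-0.4,-1,0,0,0,0,-1,-0.4,-1,0,0,0,0,-1,-0.4,-1,0,0,0,0,-1,-0.4,-1,0,0,0,0,-1,-0.4,-1,0,0,0,0,-1]'
python3 -m pendant '[-0.4,-1,0,0,0,0,-1,-0.5,-1,0,0,0,0,-1,-0.5,-1,0,0,0,0,-1,-0.1,-0.2,0.4,0,0,1,-1,0,0,0.5,0,0,1,-1,0,0,0.5,0,0,1,-1,0,0,0.5,0,0,1,-1,0,0,0.5,0,0,1,-1,0,0,0,0,0,1,-1,0,0,0,0,0,1,-1,0,0,0,0,0,1,-1,0,0,0,0,0,1,-1]'
python3 -m pendant '[0,0,0,0,0,1,-1,0,0,0,0,0,0,-1,0,0,0,0,0,0,-1]'
python3 - <<'E'
from h import *
import pickle
np.set_printoptions(precision=1,suppress=True)
M=camera_model("wrist");cv2.imwrite("pics/w2.png",capture("wrist")[...,::-1])
for t,z in [("pintool_handle",84),("pintool_tip",14),("hole_a",50),("stamp",20),("toolblock",0)]:
  print(t,[(r["score"],np.array(r["location"]),onz("wrist",r["location"],z,M)) for r in pinpoint("wrist",t)[:3]])
go([529,-335,65],2.0)
# recess blob + yaw
M1=pickle.load(open("w1.pkl","rb"))
def blob(f,u,v,h):
    g=cv2.imread(f,0)[v-h:v+h+1,u-h:u+h+1].astype(float); w=np.clip(np.percentile(g,70)-15-g,0,None); Y,X=np.mgrid[-h:h+1,-h:h+1]
    return [u+(w*X).sum()/w.sum(),v+(w*Y).sum()/w.sum()]
bs=[("scene",blob("pics/scene0.png",338,164,5),None),("side",blob("pics/side0.png",308,230,5),None),("wrist",blob("pics/w1.png",313,235,15),M1)]
print([b[1] for b in bs],tri([ray(*b) for b in bs]))
for z in (115,125,135):
  p=[onz("wrist",q,z,M1) for q in [(222,190),(388,95)]];d=p[1]-p[0];print(z,p,np.degrees(np.arctan2(d[1],d[0])))
E
```

```text
time: 4.8
tool_pos: [525.6, -228.8, 237.7]
tcp_rot: [3.141, 0.0, 2.728]
contact_force: [0.0, -0.6, 0.5]
grip_width: 92.0
finger_force: 0.0
time: 6.0
tool_pos: [528.4, -333.4, 165.5]
tcp_rot: [3.141, -0.0, 2.097]
contact_force: [-0.1, 1.0, 0.6]
grip_width: 91.8
finger_force: 0.0
time: 6.3
tool_pos: [528.3, -333.7, 165.6]
tcp_rot: [3.141, -0.0, 2.031]
contact_force: [0.3, 1.5, 0.5]
grip_width: 92.2
finger_force: 0.0
pintool_handle [(0.6, array([249.8, 291.6]), array([ 508.3, -434.4,   84. ])), (0.58, array([314.5, 202.9]), array([ 524.5, -330.5,   84. ]))]
pintool_tip []
hole_a [(0.71, array([314.2, 197.2]), array([ 525.4, -333.3,   50. ])), (0.69, array([379.6, 124.3]), array([ 548.8, -244.6,   50. ]))]
stamp [(0.79, array([373.6, 126.9]), array([ 550.1, -246.2,   20. ]))]
toolblock [(0.57, array([340.5, 156. ]), array([ 535.8, -288.4,    0. ]))]
TCP [ 528.1 -334.1  165.5] rot [ 3.1 -0.   2. ] shift units [-0.   0.   3.4]
turn units [ 0.  -0.   0.4]
[[np.float64(337.887706855792), np.float64(164.1631205673759)], [np.float64(307.05882352941177), np.float64(229.4313725490196)], [np.float64(313.4589403683773), np.float64(239.45439033993964)]] (array([572.2, 143.2, 124.3]), [1.6038018437541022, 2.5513667920103127, 2.5279443938833386])
115 [array([492.5,  77.3, 115. ]), array([475. , 260.5, 115. ])] 95.45013203967733
125 [array([491.9,  81.1, 125. ]), array([475.1, 257.8, 125. ])] 95.45013203967733
135 [array([491.4,  85. , 135. ]), array([475.2, 255.1, 135. ])] 95.45013203967733
```

View pics/w2.png

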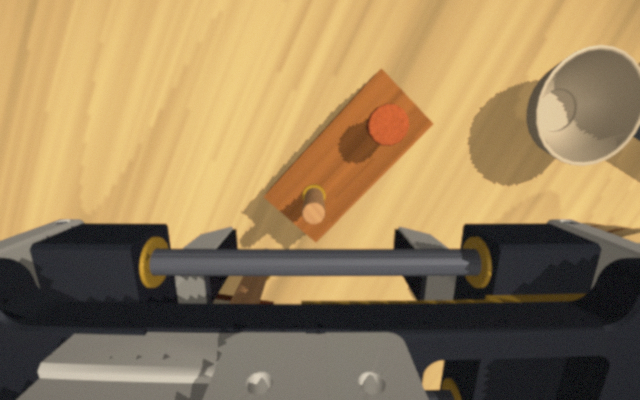

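The wrist view shows the tool's top at (313,213), centred between the fingers. The stamp is at (388,124), clear of them.

```bash
python3 -m pendant '[0.1,-0.05,0.6,0,0,0,-1,0,0,0.7,0,0,0,-1,0,0,0.7,0,0,0,-1,0,0,0.7,0,0,0,-1,0,0,0.65,0,0,0,-1,0,0,0,0,0,0,-0.3,0,0,0,0,0,0,0.3,0,0,0,0,0,0,1,0,0,0,0,0,0,1,0,0,0,0,0,0,1,0,0,0,0,0,0,1,0,0,0,0,0,0,1]'
python3 -m pendant '[0,0,0,0,0,0,1,0,0,0,0,0,0,1,0,0,0,0,0,0,1]'
```

```text
time: 7.8
tool_pos: [525.5, -332.1, 65.3]
tcp_rot: [3.141, 0.0, 2.029]
contact_force: [0.1, -0.3, 0.9]
grip_width: 40.6
finger_force: 0.0
time: 8.1
tool_pos: [525.4, -332.1, 65.0]
tcp_rot: [3.142, -0.0, 2.029]
contact_force: [1.1, -0.2, -0.7]
grip_width: 17.6
finger_force: 30.0
```

```bash
python3 -m pendant '[0,0,-0.3,0,0,0,1,0,0,-0.7,0,0,0,1,0,0,-1,0,0,0,1,0,0,-1,0,0,0,1,0,0,-1,0,0,0,1,0,0,-1,0,0,0,1,0,0,-0.8,0,0,0,1,1,0.62,0,0,0,0,1,1,0.62,0,0,0,0,1,1,0.62,0,0,0,0,1,1,0.62,0,0,0,0,1,1,0.62,0,0,0,0,1]'
python3 -m pendant '[1,0.62,0,0,0,0,1,1,0.62,0,0,0,0,1,1,0.62,0,0,0,0,1,1,0.62,0,0,0,0,1,1,0.62,0,0,0,0,1,1,0.62,0,0,0,0,1,1,0.62,0,0,0,0,1,0.9,0.62,0,0,0,0,1,0.6,0.34,0,0,0,-1,1,0,0,0,0,0,-1,1,0,0,0,0,0,-1,1,0,0,0,0,0,-1,1]'
python3 -m pendant '[0,0,0,0,0,-1,1,0,0,0,0,0,-1,1,0,0,0,0,0,-1,1,0,0,0,0,0,-1,1,0,0,0,0,0,-1,1,0,0,0,0,0,-1,1,0,0,0,0,0,-1,1,0,0,0,0,0,-1,1,0,0,0,0,0,-1,1,0,0,0,0,0,-1,1,0,0,0,0,0,-1,1,0,0,0,0,0,-1,1]'
python3 -m pendant '[0,0,0,0,0,-1,1,0,0,0,0,0,-0.3,1,0,0,0,0,0,0,1]'
python3 - <<'E'
from h import *
np.set_printoptions(precision=1,suppress=True)
go([572,143,190],3.237)
o=get_obs();print(o["contact_force"],o["grip_width"])
E
```

```text
time: 9.3
tool_pos: [542.4, -155.1, 239.7]
tcp_rot: [3.141, 0.0, 2.028]
contact_force: [1.3, 0.1, -1.0]
grip_width: 17.3
finger_force: 30.0
time: 10.5
tool_pos: [572.3, 142.9, 239.6]
tcp_rot: [3.141, 0.0, 2.312]
contact_force: [0.2, 0.4, -1.0]
grip_width: 17.3
finger_force: 30.0
time: 11.7
tool_pos: [572.4, 142.5, 239.7]
tcp_rot: [3.141, 0.001, -3.135]
contact_force: [0.3, 0.5, -0.8]
grip_width: 17.6
finger_force: 30.0
time: 12.0
tool_pos: [572.4, 142.6, 239.4]
tcp_rot: [3.142, 0.0, -3.048]
contact_force: [-0.1, -0.3, -1.9]
grip_width: 17.4
finger_force: 30.0
TCP [572.4 142.6 239.4] rot [ 3.1  0.  -3. ] shift units [0.  0.  1.6]
turn units [ 0.  0. -0.]
[-0.1 -0.3 -1.9] 17.40614004292506
```

```bash
python3 -m pendant '[0,0,0.6,0,0,0,1,0,0,0.6,0,0,0,1,0,0,0.4,0,0,0,1,0,0,0,0,0,0,1,0,0,0,0,0,0,1]'
python3 - <<'E'
from h import *
np.set_printoptions(precision=1,suppress=True)
o=get_obs();t=np.array(o["tool_pos"]);tip=t-[0,0,51];print(tip)
out=[]
for c,s in [("scene",35),("side",35),("wrist",110)]:
    M=camera_model(c);im=capture(c)[...,::-1].copy();cv2.imwrite(f"pics/{c}3.png",im)
    p=proj(c,tip,M);b=proj(c,[572,143,120],M);print(c,p,b,[(r["score"],np.array(r["location"])) for r in pinpoint(c,"pintool_tip")[:2]],[(r["score"],np.array(r["location"])) for r in pinpoint(c,"recess_low")[:2]])
    u,v=np.clip(np.round(b).astype(int),s,[639-s,399-s]);print(c,"crop origin",u-s,v-s)
    out.append(cv2.resize(im[v-s:v+s,u-s:u+s],(266,266),interpolation=cv2.INTER_CUBIC))
cv2.imwrite("pics/c3.png",np.hstack(out))
E
```

```text
time: 12.5
tool_pos: [572.7, 142.6, 191.5]
tcp_rot: [3.141, 0.0, -3.047]
contact_force: [0.1, 0.4, -0.1]
grip_width: 17.5
finger_force: 30.0
[572.7 142.6 140.5]
scene [338.4 160.1] [338.2 165.7] [(0.67, array([184.1, 332.2])), (0.64, array([248.6, 274.4]))] [(0.62, array([337.7, 169.3]))]
scene crop origin 303 131
side [307. 224.] [307.4 229.4] [(0.39, array([370. , 129.3]))] [(0.78, array([305.4, 235.1]))]
side crop origin 272 194
wrist [315.3 219.8] [315.8 211.6] [(0.81, array([315.4, 216.5]))] [(0.69, array([315.9, 203.5])), (0.43, array([169.2,  50.8]))]
wrist crop origin 206 102
```

View pics/c3.png

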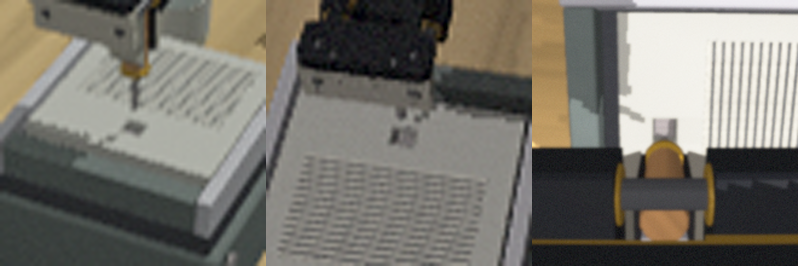

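The pin's tip is over the recess in all three views: scene tip (338,159) and recess (338,164), side recess (308,229), wrist recess column 316. I'll feel downward from here.

```bash
python3 -m pendant '[0,0,0.2,0,0,0,1,0,0,0.2,0,0,0,1,0,0,0.1,0,0,0,1,0,0,0,0,0,0,1]'
for i in 1; do python3 -m pendant '[0,0,0.07,0,0,0,1,0,0,0.07,0,0,0,1,0,0,0,0,0,0,1]'; done
python3 -m pendant '[0,0,0.07,0,0,0,1,0,0,0.05,0,0,0,1,0,0,0,0,0,0,1]'
```

```text
time: 13.35
tool_pos: [572.0, 142.5, 175.1]
tcp_rot: [3.142, -0.002, -3.047]
contact_force: [-0.2, 0.7, -0.2]
grip_width: 17.4
finger_force: 30.0
time: 13.65
tool_pos: [572.3, 142.5, 171.6]
tcp_rot: [3.142, -0.0, -3.047]
contact_force: [-0.2, 0.3, -0.4]
grip_width: 17.7
finger_force: 30.0
time: 13.95
tool_pos: [572.3, 142.6, 168.0]
tcp_rot: [3.142, -0.0, -3.047]
contact_force: [0.2, 0.4, -0.4]
grip_width: 17.7
finger_force: 30.0
```

```bash
python3 -m pendant '[0,0,0.05,0,0,0,1,0,0,0.05,0,0,0,1,0,0,0,0,0,0,1]'|sed -n 2,4p
python3 -m pendant '[0,0,0.04,0,0,0,1,0,0,0,0,0,0,1]'|sed -n 2,4p
```

```text
tool_pos: [572.6, 142.6, 165.5]
tcp_rot: [3.142, 0.001, -3.047]
contact_force: [-0.7, 0.1, 3.1]
tool_pos: [572.6, 142.6, 164.3]
tcp_rot: [3.141, 0.001, -3.047]
contact_force: [-0.6, 0.0, 3.6]
```

```bash
python3 -m pendant '[0,0,0.05,0,0,0,1,0,0,0.04,0,0,0,1,0,0,0,0,0,0,1]'|sed -n 2,4p
python3 -m pendant '[0,0,0.03,0,0,0,1,0,0,0,0,0,0,1]'|sed -n 2,4p
```

```text
tool_pos: [572.7, 142.6, 161.6]
tcp_rot: [3.142, 0.001, -3.047]
contact_force: [-1.3, 0.7, 6.4]
tool_pos: [572.8, 142.6, 161.1]
tcp_rot: [3.142, 0.001, -3.047]
contact_force: [-0.6, 0.3, 7.0]
```

```bash
python3 -m pendant '[0,0.06,0.02,0,0,0,1,0,0.06,0,0,0,0,1,0,0.06,0,0,0,0,1,0,0.06,0,0,0,0,1,0,0,0,0,0,0,1]'|sed -n 2,4p
python3 -m pendant '[0,0.06,0,0,0,0,1,0,0.06,0,0,0,0,1,0,0.06,0,0,0,0,1,0,0,0,0,0,0,1]'|sed -n 2,4p
```

```text
tool_pos: [572.3, 149.2, 161.0]
tcp_rot: [-3.14, 0.002, -3.047]
contact_force: [-2.1, -3.0, 10.2]
tool_pos: [571.8, 154.5, 161.0]
tcp_rot: [-3.14, 0.002, -3.047]
contact_force: [-1.2, -2.7, 10.0]
```

```bash
python3 -m pendant '[0,0.12,0,0,0,0,1,0,0.12,0,0,0,0,1,0,0.12,0,0,0,0,1,0,0.12,0,0,0,0,1,0,0.12,0,0,0,0,1,0,0.12,0,0,0,0,1]'|sed -n 2,4p
python3 -m pendant '[0,0.12,0,0,0,0,1,0,0.12,0,0,0,0,1,0,0.12,0,0,0,0,1,0,0.12,0,0,0,0,1,0,0.12,0,0,0,0,1]'|sed -n 2,4p
```

```text
tool_pos: [569.9, 175.8, 161.0]
tcp_rot: [-3.14, 0.002, -3.047]
contact_force: [-1.2, -3.2, 9.2]
tool_pos: [568.3, 193.7, 161.0]
tcp_rot: [-3.14, 0.002, -3.047]
contact_force: [-0.9, -3.2, 9.4]
```

```bash
python3 -m pendant '[0,0.1,0,0,0,0,1,0,0.1,0,0,0,0,1,0,0.1,0,0,0,0,1,0,0.1,0,0,0,0,1,0,0,0,0,0,0,1]'|sed -n 2,4p
python3 -m pendant '[0,0.06,0,0,0,0,1,0,0.06,0,0,0,0,1,0,0,0,0,0,0,1]'|sed -n 2,4p
```

```text
tool_pos: [567.1, 206.2, 161.0]
tcp_rot: [-3.141, 0.002, -3.047]
contact_force: [-0.4, -2.1, 9.9]
tool_pos: [566.9, 209.5, 161.0]
tcp_rot: [-3.141, 0.003, -3.047]
contact_force: [0.5, -1.3, 8.8]
```

```bash
python3 -m pendant '[0,0.06,0,0,0,0,1,0,0.04,0,0,0,0,1,0,0,0,0,0,0,1]'|sed -n 2,4p
python3 -m pendant '[0,0.04,0,0,0,0,1,0,0.04,0,0,0,0,1,0,0,0,0,0,0,1]'|sed -n 2,4p
```

```text
tool_pos: [566.8, 212.2, 161.1]
tcp_rot: [-3.14, 0.003, -3.047]
contact_force: [1.1, -2.7, 8.5]
tool_pos: [566.7, 213.4, 161.0]
tcp_rot: [-3.138, 0.003, -3.047]
contact_force: [0.9, -7.7, 9.7]
```

```bash
python3 -m pendant '[0,-0.07,-0.02,0,0,0,1,0,0,-0.1,0,0,0,1,0,0,-0.2,0,0,0,1,0,0,-0.4,0,0,0,1,0,0,-0.8,0,0,0,1,0,0,-0.8,0,0,0,1,0,0,0,0,0,0,1]'|sed -n 1,6p
python3 - <<'E'
from h import *
np.set_printoptions(precision=1,suppress=True)
out=[]
for c,s in [("scene",55),("side",55),("wrist",110)]:
    M=camera_model(c);im=capture(c)[...,::-1].copy();b=proj(c,[567,208,122],M)
    print(c,b,[(r["score"],np.array(r["location"])) for r in pinpoint(c,"recess_low")[:2]])
    u,v=np.clip(np.round(b).astype(int),s,[639-s,399-s])
    out.append(cv2.resize(im[v-s:v+s,u-s:u+s],(266,266),interpolation=cv2.INTER_CUBIC))
cv2.imwrite("pics/c4.png",np.hstack(out))
go([525.4,-332.1,239],2.029)
E
```

```text
time: 19.05
tool_pos: [567.0, 214.2, 233.3]
tcp_rot: [3.14, 0.006, -3.046]
contact_force: [0.1, 0.5, -1.4]
grip_width: 17.5
finger_force: 30.0
scene [347.7 153.1] [(0.68, array([413.7, 149.8]))]
side [301.8 250. ] [(0.71, array([308.1, 235.7]))]
wrist [309.4 204.2] [(0.95, array([244.3, 194.5]))]
TCP [565.1 213.3 228.1] rot [-3.1 -0.  -3. ] shift units [  3.  -18.   -0.3]
turn units [-0.  -0.  17.3]
```

View pics/c4.png

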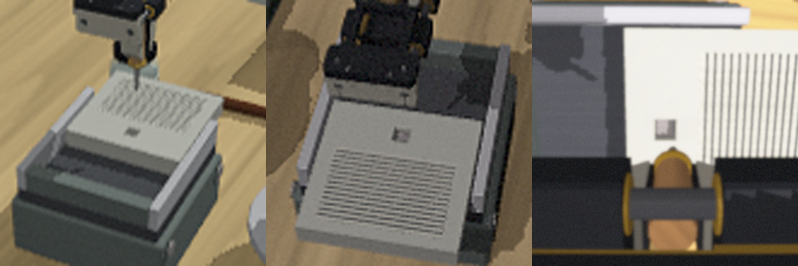

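The cassette is out by about 65 mm: the recess now appears where (567,208) projects. Next I carry the tool back to the block.

```bash
python3 -m pendant '[0.16,-0.95,0,0,0,0,1,0.16,-0.95,0,0,0,0,1,0.16,-0.95,0,0,0,0,1,0.16,-0.95,0,0,0,0,1,0.16,-0.95,0,0,0,0,1,0.16,-0.95,0,0,0,0,1,0.16,-0.95,0,0,0,0,1,0.16,-0.95,0,0,0,0,1,0.16,-0.95,0,0,0,0,1,0.16,-0.95,0,0,0,0,1,0.16,-0.95,0,0,0,0,1,0.16,-0.95,0,0,0,0,1]'|sed -n 2,3p
python3 -m pendant '[0.16,-0.95,0,0,0,0,1,0.16,-0.95,0,0,0,0,1,0.16,-0.95,0,0,0,0,1,0.16,-0.95,0,0,0,0,1,0.16,-0.95,0,0,0,0,1,0.16,-0.95,0,0,0,0,1,0.16,-0.9,0,0,0,1,1,0,0,0,0,0,1,1,0,0,0,0,0,1,1,0,0,0,0,0,1,1,0,0,0,0,0,1,1,0,0,0,0,0,1,1]'|sed -n 2,3p
python3 -m pendant '[0,0,0,0,0,1,1,0,0,0,0,0,1,1,0,0,0,0,0,1,1,0,0,0,0,0,1,1,0,0,0,0,0,1,1,0,0,0,0,0,1,1,0,0,0,0,0,1,1,0,0,0,0,0,1,1,0,0,0,0,0,1,1,0,0,0,0,0,1,1,0,0,0,0,0,1,1,0,0,0,0,0,0.3,1]'|sed -n 2,3p
python3 -m pendant '[0,0,0,0,0,0,1,0,0,0,0,0,0,1]'
python3 -c "
from h import *
go([525.4,-332.1,125],2.029)"
```

```text
tool_pos: [540.3, -133.6, 228.6]
tcp_rot: [3.141, -0.001, -3.047]
tool_pos: [525.8, -332.7, 228.4]
tcp_rot: [3.141, -0.002, 2.815]
tool_pos: [525.8, -332.7, 228.5]
tcp_rot: [-3.141, -0.002, 2.027]
time: 23.15
tool_pos: [526.0, -332.8, 229.1]
tcp_rot: [-3.141, -0.001, 2.03]
contact_force: [0.1, 0.4, -0.5]
grip_width: 17.5
finger_force: 30.0
TCP [ 526.  -332.8  229.1] rot [-3.141e+00 -1.000e-03  2.030e+00] shift units [ 0.03 -0.01  3.47]
turn units [-0.   -0.01  0.01]
```

```bash
python3 -m pendant '[0.03,-0.01,0.7,0,0,0,1,0,0,0.9,0,0,0,1,0,0,0.9,0,0,0,1,0,0,0.8,0,0,0,1,0,0,0.5,0,0,0,1,0,0,0.1,0,0,0,1,0,0,0,0,0,0,1]'|sed -n 2,4p
python3 - <<'E'
from h import *
np.set_printoptions(precision=1,suppress=True)
t=np.array(get_obs()["tool_pos"]);print(t);out=[]
for c,s in [("scene",35),("side",35),("wrist",110)]:
    M=camera_model(c);im=capture(c)[...,::-1].copy();b=proj(c,t-[0,0,51],M);h=proj(c,[525.4,-332.1,50],M)
    u,v=np.clip(np.round(b).astype(int),s,[639-s,399-s])
    k=266/(2*s);print(c,"pred tip in crop",(b-[u-s,v-s])*k,"hole",(h-[u-s,v-s])*k,[(round(r["score"],2),(np.array(r["location"])-[u-s,v-s])*k) for r in pinpoint(c,"pintool_tip")[:2]+pinpoint(c,"hole_a")[:2]])
    out.append(cv2.resize(im[v-s:v+s,u-s:u+s],(266,266),interpolation=cv2.INTER_CUBIC))
cv2.imwrite("pics/c5.png",np.hstack(out))
E
```

```text
tool_pos: [525.4, -332.2, 112.2]
tcp_rot: [-3.141, -0.001, 2.029]
contact_force: [-0.3, 0.2, 0.0]
[ 525.4 -332.2  112.2]
scene pred tip in crop [133.4 131.4] hole [137.  142.1] [(0.67, array([ 28.9, 289.6])), (0.45, array([138.7, 122. ])), (0.81, array([137.2, 149.3])), (0.6, array([255.7,  59.7]))]
side pred tip in crop [132. 132.] hole [131.  142.2] [(0.44, array([128.4, 132.6])), (0.38, array([163.4, 117.8])), (0.81, array([136.4, 144.8])), (0.68, array([ 72.6, 215.5]))]
wrist pred tip in crop [132.6 133.5] hole [132.6 128.5] [(0.7, array([131.8, 129.3])), (0.57, array([169. ,  70.4])), (0.88, array([128.3, 128.9]))]
```

View pics/c5.png

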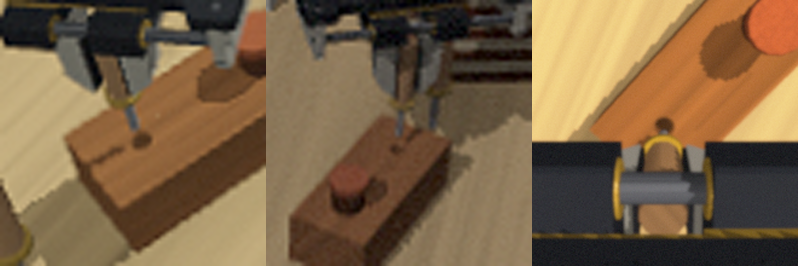

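The scene and side crops show the pin's end just above its hole, offset by 1–2 mm at most. I'll lower it gently.

```bash
python3 -m pendant '[0,0,0.15,0,0,0,1,0,0,0.15,0,0,0,1,0,0,0.1,0,0,0,1,0,0,0.1,0,0,0,1,0,0,0,0,0,0,1]'|sed -n 2,4p
python3 -m pendant '[0,0,0.1,0,0,0,1,0,0,0.1,0,0,0,1,0,0,0,0,0,0,1]'|sed -n 2,4p
```

```text
tool_pos: [525.1, -332.0, 96.7]
tcp_rot: [-3.141, -0.001, 2.029]
contact_force: [0.4, 0.3, -1.0]
tool_pos: [525.2, -332.0, 90.9]
tcp_rot: [-3.141, -0.001, 2.029]
contact_force: [-0.4, 0.3, -0.4]
```

```bash
python3 -m pendant '[0,0,0.2,0,0,0,1,0,0,0.2,0,0,0,1,0,0,0.2,0,0,0,1,0,0,0.1,0,0,0,1,0,0,0.07,0,0,0,1,0,0,0,0,0,0,1]'|sed -n 2,4p
python3 -m pendant '[0,0,0.05,0,0,0,1,0,0,0.03,0,0,0,1,0,0,0,0,0,0,1]'|sed -n 2,4p
```

```text
tool_pos: [525.3, -332.1, 67.9]
tcp_rot: [-3.141, -0.001, 2.029]
contact_force: [0.1, 0.5, -0.9]
tool_pos: [525.4, -332.2, 65.9]
tcp_rot: [3.141, -0.0, 2.029]
contact_force: [-0.6, 0.9, 0.5]
```

```bash
python3 -m pendant '[0,0,0.03,0,0,0,1,0,0,0.02,0,0,0,1,0,0,0,0,0,0,1]'|sed -n 2,4p
```

```text
tool_pos: [525.5, -332.3, 64.9]
tcp_rot: [3.141, 0.0, 2.029]
contact_force: [-0.4, 0.1, 3.1]
```

Seated: 3 N and the grasp height is the same as at pick-up. Now I release and retreat.

```bash
python3 -m pendant '[0,0,0,0,0,0,0.5,0,0,0,0,0,0,0,0,0,0,0,0,0,-0.5,0,0,0,0,0,0,-1,0,0,0,0,0,0,-1,0,0,0,0,0,0,-1,0,0,0,0,0,0,-1]'|sed -n 2,6p
python3 -m pendant '[0,0,-0.4,0,0,0,-1,0,0,-0.8,0,0,0,-1,0,0,-1,0,0,0,-1,0,0,-1,0,0,0,-1,0,0,-1,0,0,0,-1,0,0,-0.8,0,0,0,-1,0,0,0,0,0,0,-1,0,0,0,0,0,0,-1]'
python3 - <<'E'
from h import *
np.set_printoptions(precision=1,suppress=True)
out=[]
for c,s in [("scene",50),("side",50),("wrist",110)]:
    M=camera_model(c);im=capture(c)[...,::-1].copy();b=proj(c,[525.4,-332.1,84],M)
    print(c,b,[(round(r["score"],2),np.array(r["location"])) for r in pinpoint(c,"pintool_handle")[:2]])
    u,v=np.clip(np.round(b).astype(int),s,[639-s,399-s])
    out.append(cv2.resize(im[v-s:v+s,u-s:u+s],(266,266),interpolation=cv2.INTER_CUBIC))
cv2.imwrite("pics/c6.png",np.hstack(out))
E
```

```text
tool_pos: [525.4, -332.1, 64.3]
tcp_rot: [3.142, -0.0, 2.029]
contact_force: [-0.5, 0.2, -0.9]
grip_width: 66.3
finger_force: 0.0
time: 27.8
tool_pos: [525.4, -332.2, 215.0]
tcp_rot: [3.141, 0.001, 2.029]
contact_force: [0.5, -0.3, -0.2]
grip_width: 91.6
finger_force: 0.0
scene [215.2 282.7] [(0.77, array([179.1, 309. ])), (0.51, array([216.5, 279.2]))]
side [362.2 128.2] [(0.68, array([362.7, 126.2])), (0.63, array([374.1, 111.2]))]
wrist [317.  196.6] [(0.62, array([316.6, 197.1])), (0.59, array([262.4, 271.3]))]
```

View pics/c6.png

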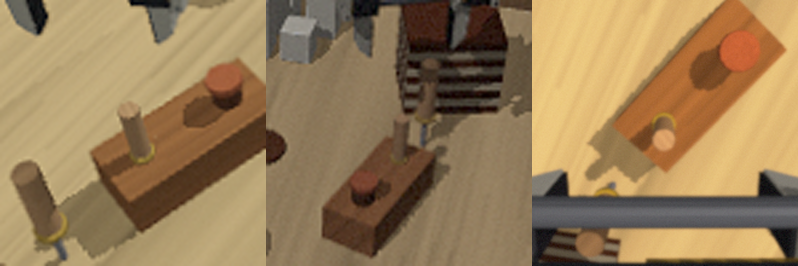

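The tool stands upright in its hole with its collar on the block. The look-alike and the stamp have not moved.

```bash
python3 -c "
from plant import close_job
print(close_job())"
```

```text
the job is handed in; nothing more can be done
None
```

The job is handed in with no verdict shown: the cassette was pushed out about 65 mm to its stop with the button held down, and the needle tool is back in its hole, seated and released, after about 28 s.

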